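# Sweep the photo lights up to full

## Robot

A 6-joint arm with a two-finger parallel gripper is mounted at the origin on the work surface. World frame = base frame: x ahead of the robot, y to its left, z up, the work surface at z = 0. Lengths are in mm, angles in rad, forces in N, time in s.
With the tool pointing down it reaches from about 400 to 925 mm from the base axis. Payload 12.5 kg.
Tool frame: the origin (TCP) lies midway between the tips of the shut fingers; the grasp point (between the pads) lies 19 mm behind it; z points along the fingers, y is the line along which they close (so a half turn about z gives the same grasp; the last joint's range is limited). The gripper opens to 95 mm and grips with 3 to 60 N. Pads are 20 mm wide; open, the fingers measure 119 mm over their backs; the gripper's body (75 mm by 180 mm) begins 59 mm behind the grasp point.
Start: joints at [-1.344, 0.491, 1.559, -0, 1.092, -0.106], TCP at [204.205, -590.717, 214.661] pointing down, gripper open.
Joint ranges: [-3.1, 3.1], [-0.84, 2.19], [0.05, 2.79], [-1.13, 4.28], [0.06, 2.93], [-2.69, 2.69]. Speed limits (rad/s): [2.22, 2.22, 2.79, 3.14, 3.14, 3.14].

## Interface

Orientations are given as [roll, pitch, yaw] about the fixed x, y, z axes, in that order (R = Rz(yaw) Ry(pitch) Rx(roll)).
In Python, from cell import env gives the robot as it stands.
- The arm moves only by the shell command python3 -m inch 'ROWS'. ROWS is JSON, a list of rows, each a list of 7 numbers: the turn, a rotation vector about the tool's x, y, z in rad, then the shift along the tool's x, y, z in cm, then the closure, from -1 (fully open) to 1 (shut). A call has 1 to 20 rows; each row shifts and turns the commanded pose from where the row before left it, along the tool's axes as they then stand; what a row does not reach is not made up. A row lasts 1/8 s, in which the tool goes at most 62.5 mm and 10.7 degrees, less where a joint would pass 70% of its speed; a pose out of reach is approached as far as the arm can. A call with a gripper value outside its range is refused whole. The fingers move at their own pace and stop on an object; the grip force is fixed at half the most. Time passes only in rows, so rows that do not move let the fingers close. It gives the time, the measured TCP pose, the force, the opening and the grip force at its end, in the units of the state.
- env.state(): the state, without advancing time (a new reading comes with each control period).
- env.read_camera(name): name is "scene" or "top" or "wrist"; returns a dict with "img" (480x640x3 uint8, red, green, blue), "depth" (480x640 float32, mm along the optical axis (not along the pixel's ray), 0 where there is no reading), "fx", "fy", "cx", "cy" (pixels), "position" and "orientation" of the camera in the world. Camera axes: x right, y down, z forward; pixel columns grow to the right and rows downward; lengths in mm; the calibration is good to about 2 mm. A picture is of the moment at which its call begins.
- env.job_done(): hands the job in; it is judged then, once.
Trained networks look in a picture, given as the dict that the camera call returned (one of the last four; its "shot" number tells which), for a name from the list of things; names that differ only in an ending like _2 or _b are one class to them, and where a whole thing is asked for, a point or a joint stands for the part that bears it (a point fixed in the world has none). Each returns a list of dicts, best first, with "score" (0 to 1); they miss things now and then, are a little off and sometimes report something else, mostly with a low value. They report only what shows in the picture. A call takes as long as a camera call.
- env.find_in(picture, target): "centre" ([x, y, z] in mm, in the coordinates of the camera as it stood for that picture, good to about 4 mm: the middle of the surface that is visible of it).
- env.trace(picture, target): "mask" (480x640 bool, what is visible of it).
The state is a dict: "t": time; "joints": joint angles; "qvel": joint speeds; "tau": joint torques, N m; "eef_pos": TCP position; "tcp_rot": TCP orientation; "ft_force": force on the tool from outside, world axes, zero at the start; "moment": the same for the moment, N m; "opening": opening from 0.0 (shut) to 1.0 (fully open); "grip_force": force on a finger pad.
Only numpy, scipy, OpenCV 4.12 (cv2) and the standard library are available. Lean on these libraries where they do the work, as an engineer would, in place of code of your own. Each camera call takes 0.05 s, during which the arm holds its last target. There are 200 camera calls.

## Task

Bring the coin-photography lights up to full: with the closed fingers pointing down, press lightly on the narrow end of the curved touch bar and run the fingertips along the whole bar, over every dot, to its wide end, without lifting off on the way. Finish while still holding the fingertips pressed lightly on the large dot at the wide end. Do not press hard, and leave the lens cap, blower, coin case and brush where they are.

Things in the scene. Friction and masses are not known exactly. Their poses are not given: they have to be found in the camera images.
- console: Lighting console fixed to the table: aluminium box 180 (its x) by 240 (its y) by 40 mm high, at any yaw. Origin at the centre of its underside, z up. A black C-shaped touch bar, 14 mm wide at one end and 30 mm at the other, stands out of its top, bulging to the console's +x, narrow end on its -y side; the bar's level top is 52 mm above the table when untouched.
- arc_center (a point): Centre of the bar's arc, (-40, 0) mm in the console's frame, at the untouched bar's top height; axes as the console's. The bar's centre line is an arc of radius 85 mm about it, from -75 degrees (narrow end) anticlockwise seen from above through 0 (the console's +x) to +75 degrees (wide end). Five white dots, 4 to 16 mm across, lie on it every 37.5 degrees (56 mm).
- bar (a joint): How far the whole touch bar is pressed down, m: 0 untouched, 0.008 at its hard stop. It stays level and springs back; about 1 N to start, 5 N at 4 mm, 8 N at the stop. It registers a touch from 0.7 mm down, at the place below the point midway between the closed fingers. 3 to 5 mm down is a good light press; 20 N is too hard.
- mark0 (a point): Centre of the small dot at the narrow end on the top face of the touch bar (moves down with the bar); axes as the console's.
- mark1 (a point): Centre of the second dot on the top face of the touch bar (moves down with the bar); axes as the console's.
- mark2 (a point): Centre of the middle dot on the top face of the touch bar (moves down with the bar); axes as the console's.
- mark3 (a point): Centre of the fourth dot on the top face of the touch bar (moves down with the bar); axes as the console's.
- mark4 (a point): Centre of the large dot at the wide end on the top face of the touch bar (moves down with the bar); axes as the console's.
- lens_cap: Grey round lens cap, 58 mm across, 11 mm high, lying loose on the console's top inside the C; origin at the centre of its underside. Leave it.
- blower: Grey dust blower standing on the table beside the console, 60 mm across, 95 mm high; origin under its centre. Leave it.
- coin_case: White flat coin case, 62 by 62 by 14 mm, on the table beside the console; origin under its centre. Leave it.
- coin_brush: Brush 150 mm long lying on the table beyond the console's bulging side of the bar; origin under its middle. Leave it.

How it is judged:
By the outcome, as a careful person would: the job done as asked, in the order asked, and still so for the second after the job is handed in, while the arm keeps its last pose, push and grip.
It also fails if it takes over 42 s, if anything falls off the work surface, if the arm or the gripper's body presses on something with over 40 N, if the wrist force passes 120 N, or if a joint passes its speed limit or range.

## Working session

There is one attempt and no reset: what is moved stays moved. The work goes in short steps, Python scripts to look and compute and a shell command to move; the robot and the scene stay as the last step left them, time stands still between calls to the robot, and variables do not carry over. Pictures are saved under pics/ and viewed, at most 10 in all, crops included, and the job is handed in when it is done.

```bash
mkdir -p pics; cat > h.py <<'E'
import numpy as np, cv2
from cell import env
from scipy.spatial.transform import Rotation as R
def rot(p):
    o=np.array(p["orientation"],float)
    return o if o.shape==(3,3) else R.from_euler('xyz',o).as_matrix()
def w(p,c): return rot(p)@np.array(c)+np.array(p["position"])
def pix(p,c): return [round(p["fx"]*c[0]/c[2]+p["cx"]),round(p["fy"]*c[1]/c[2]+p["cy"])]
def save(p,n): cv2.imwrite("pics/"+n,p["img"][:,:,::-1])
E
python3 - <<'E'
from h import *
s=env.state(); print(s)
for n in ["top","scene"]:
    p=env.read_camera(n); save(p,n+"1.png"); print(n,p["position"],p["orientation"],p["fx"])
    for t in ["console","mark0","mark1","mark2","mark3","mark4","lens_cap","blower"]:
        for d in env.find_in(p,t)[:2]: print(t,round(d["score"],2),w(p,d["centre"]).round(1),pix(p,d["centre"]))
E
```

```text
{'t': 0.0, 'joints': array([-1.34360215e+00,  4.91551455e-01,  1.55947215e+00, -1.62289705e-05,
        1.09167410e+00, -1.05607870e-01]), 'qvel': array([-0.00066844,  0.00041644, -0.00020608, -0.00061924,  0.00053698,
       -0.0015985 ]), 'tau': array([-1.45575115e-03, -6.12648511e+01, -2.58188814e+01,  6.92610419e-02,
        4.81586263e-02, -5.84447912e-05]), 'eef_pos': array([ 204.13961115, -590.45828039,  214.0589608 ]), 'tcp_rot': array([-3.14049224e+00, -1.02171878e-04,  3.32809478e-01]), 'ft_force': array([-0.31815932, -0.40658876, -0.51472849]), 'moment': array([ 0.01508443, -0.02695657,  0.0524553 ]), 'grip_force': 0.0, 'opening': 0.9986225657813662}
top [ 454.46540375   34.2106192  1053.44271267] [-3.05420933 -0.00854573 -1.5964088 ] 565.1282399721638
console 0.82 [548.1 142.   39.4] [260, 235]
mark0 0.77 [584.3 144.   53.8] [258, 214]
mark0 0.68 [546.9 141.6  41.7] [260, 235]
mark1 0.77 [584.3 144.   53.8] [258, 214]
mark1 0.68 [546.9 141.6  41.7] [260, 235]
mark2 0.77 [584.3 144.   53.8] [258, 214]
mark2 0.68 [546.9 141.6  41.7] [260, 235]
mark3 0.77 [584.3 144.   53.8] [258, 214]
mark3 0.68 [546.9 141.6  41.7] [260, 235]
mark4 0.77 [584.3 144.   53.8] [258, 214]
mark4 0.68 [546.9 141.6  41.7] [260, 235]
lens_cap 0.62 [502.1 162.6  52.5] [248, 260]
blower 0.61 [466.7 -11.9  48.3] [347, 278]
blower 0.37 [689.4 108.7  17.7] [278, 160]
scene [890.21992041 200.96600953 724.96002557] [-2.61003754  0.00271962  1.97427372] 449.2223920801133
console 0.71 [566.9 159.3  41.1] [371, 288]
mark0 0.86 [587.  149.8  55.6] [362, 292]
mark1 0.86 [587.  149.8  55.6] [362, 292]
mark2 0.86 [587.  149.8  55.6] [362, 292]
mark3 0.86 [587.  149.8  55.6] [362, 292]
mark4 0.86 [587.  149.8  55.6] [362, 292]
lens_cap 0.59 [505.3 165.2  54.7] [387, 255]
lens_cap 0.59 [585.6 153.1  55.6] [364, 292]
blower 0.65 [475.2 -10.9  49.2] [300, 210]
```

```bash
python3 - <<'E'
from h import *
p=env.read_camera("top")
c=p["img"][120:320,150:400]; cv2.imwrite("pics/topc.png",cv2.resize(c,None,fx=3,fy=3,interpolation=cv2.INTER_CUBIC)[:,:,::-1])
m=env.trace(p,"mark2")[0]["mask"]
hull=np.zeros((480,640),np.uint8); ct,_=cv2.findContours(m.astype(np.uint8),0,2)
cv2.drawContours(hull,ct,-1,1,-1)
g=p["img"].min(2); Rm=rot(p)
n,l,st,ce=cv2.connectedComponentsWithStats(((g>120)&(hull>0)).astype(np.uint8))
def plane(u,v,z=52):
    d=Rm@[(u-p["cx"])/p["fx"],(v-p["cy"])/p["fy"],1]; return p["position"]+d*(z-p["position"][2])/d[2]
for i in range(1,n): print(ce[i].round(1),st[i][4],plane(*ce[i]).round(1))
# circle fit of mask
v,u=np.nonzero(m); P=np.array([plane(a,b) for a,b in zip(u,v)])[:,:2]
dz=p["depth"][m]; print("z med",np.median([w(p,[(a-p["cx"])/p["fx"]*d,(b-p["cy"])/p["fy"]*d,d])[2] for a,b,d in zip(u,v,dz) if d>0]))
from scipy.optimize import least_squares
r=least_squares(lambda c:np.hypot(*(P-c).T)-85,[540,150],loss='soft_l1',f_scale=5); print("ctr",r.x,m.sum(), P.mean(0))
a=np.degrees(np.arctan2(*(P-r.x).T[::-1])); print(np.percentile(a,[0,1,50,99,100]))
E
```

```text
[239.5 206.4] 52 [599.  176.7  52. ]
[269.5 212.5] 32 [586.7 123.4  52. ]
[211.6 219.3] 76 [577.1 226.6  52. ]
[237.  215.4] 7 [582.8 181.4  52. ]
[248. 214.] 13 [584.9 161.7  52. ]
[232. 217.] 1 [580.2 190.3  52. ]
[223.5 221.5] 2 [572.6 205.5  52. ]
[226. 220.] 1 [575.1 201.   52. ]
[271.5 221.5] 2 [570.4 120.1  52. ]
[286.5 220.5] 2 [571.6  93.4  52. ]
[218.5 225.5] 4 [565.6 214.4  52. ]
[276.5 225.5] 2 [563.1 111.4  52. ]
[290. 226.] 1 [561.6  87.4  52. ]
[291. 228.] 1 [558.   85.6  52. ]
[281. 231.] 1 [553.  103.5  52. ]
[292. 230.] 1 [554.3  83.9  52. ]
[289. 236.] 21 [543.7  89.5  52. ]
[294. 235.] 1 [545.3  80.6  52. ]
[284. 236.] 1 [544.   98.4  52. ]
[286. 241.] 1 [535.  95.  52.]
[297. 256.] 7 [507.8  76.   52. ]
[296.  263.5] 4 [494.6  78.1  52. ]
[290.9 266.3] 9 [489.8  87.2  52. ]
[294.2 268.5] 4 [485.8  81.4  52. ]
z med 51.52042386465587
ctr [513.71951642 167.97500867] 1634 [572.11665443 149.95610384]
[-111.0146711  -107.85173217  -12.52243402   49.3289398    51.67446536]
```

View pics/topc.png

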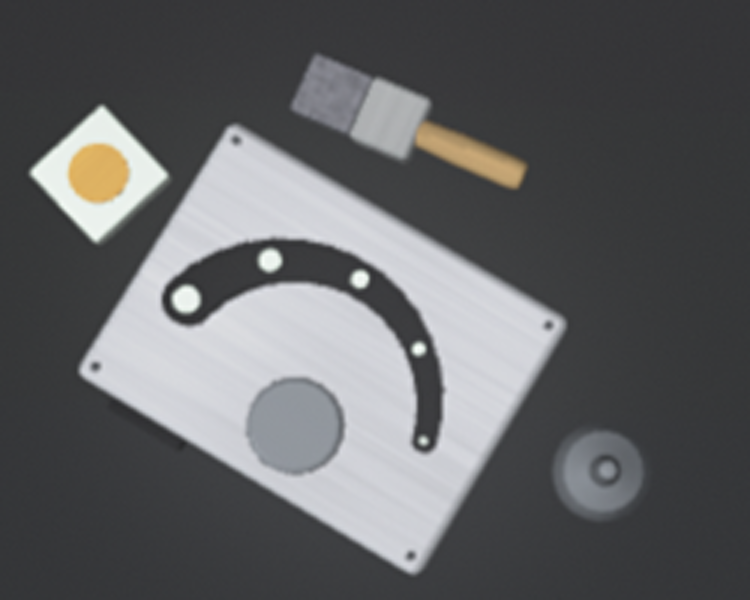

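View pics/scene1.png

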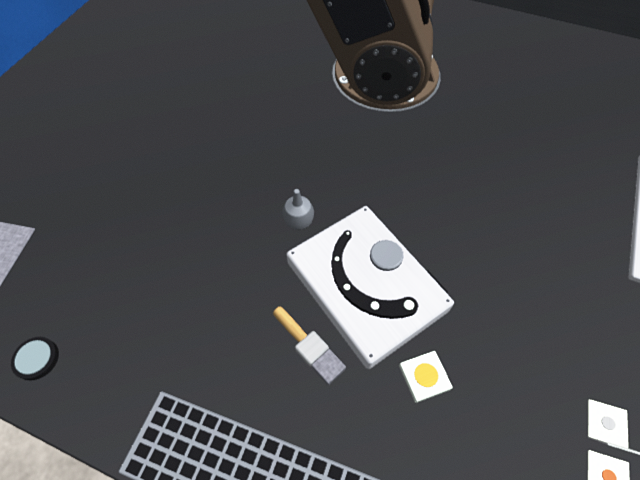

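```bash
cat >> h.py <<'E'
def plane(p,u,v,z=52):
    d=rot(p)@[(u-p["cx"])/p["fx"],(v-p["cy"])/p["fy"],1]; return (p["position"]+d*(z-p["position"][2])/d[2])[:2]
def marks(c,yaw): # console origin, yaw
    a=np.radians([-75,-37.5,0,37.5,75]); q=np.c_[-40+85*np.cos(a),85*np.sin(a)]
    C,S=np.cos(yaw),np.sin(yaw); return q@np.array([[C,S],[-S,C]])+c
def fit(P):
    from scipy.optimize import least_squares
    r=least_squares(lambda x:(marks(x[:2],x[2])-P).ravel(),[540,150,0.4]); return r.x,r.fun.reshape(-1,2)
E
python3 - <<'E'
from h import *
top0=np.array([[489.8,87.2],[543.7,89.5],[586.7,123.4],[599,176.7],[577.1,226.6]])
x,f=fit(top0); print("top",x,f.round(1).tolist()); print(marks(x[:2],x[2]).round(1).tolist())
p=env.read_camera("scene"); g=p["img"].min(2)
_,l,st,ce=cv2.connectedComponentsWithStats((g>140).astype(np.uint8))
P=[]
for u,v in [(348,234),(337,259),(347,287),(375,306),(409,305)]:
    w0=g[v-6:v+7,u-6:u+7].astype(float); w0=np.where(w0>110,w0,0)
    k=(l==l[v,u]); vv,uu=np.nonzero(k); print(k.sum(),uu.mean(),vv.mean()); P.append(plane(p,uu.mean(),vv.mean()))
x,f=fit(np.array(P)); print("scene",x,f.round(1).tolist()); print(marks(x[:2],x[2]).round(1).tolist())
E
python3 -m inch '[[0,0,0,3,0,0,1],[0,0,0,5,-3,0,1],[0,0,0,5,-3,0,1],[0,0,0,4,-4,0,1],[0,0,0,4,-4,0,1],[0,0,0,4,-4,0,1],[0,0,0,4,-4,0,1],[0,0,0,4,-4,0,1]]'
```

```text
top [548.44492908 147.47748251  -0.56112616] [[-0.3, 0.3], [0.4, -0.4], [-0.2, 0.1], [0.2, -0.0], [-0.2, -0.0]]
[[489.5, 87.5], [544.1, 89.1], [586.5, 123.5], [599.2, 176.7], [576.9, 226.6]]
8 347.125 232.875
18 336.5 258.22222222222223
33 346.3939393939394 286.4848484848485
58 374.5 305.0
84 408.5952380952381 304.42857142857144
scene [547.73605144 146.66596658  -0.5604491 ] [[-0.1, 0.1], [0.2, 0.1], [0.0, 0.0], [-0.1, -0.1], [-0.1, -0.2]]
[[488.8, 86.7], [543.5, 88.3], [585.9, 122.7], [598.5, 175.9], [576.1, 225.8]]
t: 2.05
eef_pos: [431.8, -235.6, 214.9]
tcp_rot: [3.141, -0.0, 0.333]
ft_force: [0.8, -0.7, -0.2]
opening: 0.214
grip_force: 0.0
```

```bash
python3 -m inch '[[0,0,0,2,-3.6,0,1],[0,0,0,2,-3.6,0,1],[0,0,0,2,-3.6,0,1],[0,0,0,2,-3.6,0,1],[0,0,0,2,-3.6,0,1],[0,0,0,2,-3.6,0,1],[0,0,0,2,-3.5,0,1],[0,0,0,2,-3.5,0,1],[0,0,0,0,0,0,1]]'
python3 - <<'E'
from h import *
p=env.read_camera("wrist"); save(p,"w1.png"); print(p["position"],p["orientation"],p["fx"]); g=p["img"].min(2)
M=marks(np.array([548.1,147.1]),-0.561)
for m in M:
    c=rot(p).T@(np.r_[m,52]-p["position"]); print(m.round(1),pix(p,c))
print(env.state()["eef_pos"],env.state()["ft_force"])
E
```

```text
t: 3.18
eef_pos: [489.1, 87.3, 214.6]
tcp_rot: [3.142, -0.0, 0.336]
ft_force: [0.8, -0.8, -0.9]
opening: 0.003
grip_force: 0.0
[556.22135273 110.2618288  384.89797428] [ 2.88580437e+00 -7.05552923e-05 -1.23336778e+00] 342.6876006244057
[489.2  87.2] [315, 229]
[543.8  88.7] [333, 176]
[586.2 123.2] [313, 119]
[598.9 176.3] [262, 84]
[576.5 226.2] [201, 89]
[488.89587874  86.16842374 214.57299713] [-0.2825261   0.31224633 -0.56402375]
```

View pics/w1.png

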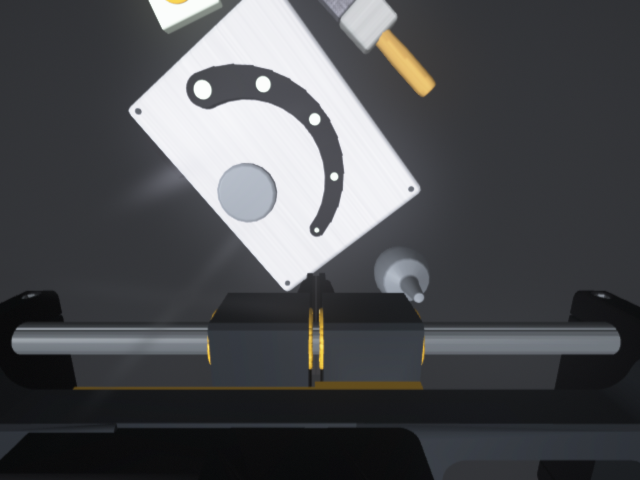

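`w1.png` shows the five dots at (317,230), (334,177), (315,119), (263,84) and (203,89). These lie within 2 px of my model's predictions. The shut fingers are above the narrow end, so I'm going down.

```bash
python3 -m inch '[[0,0,0,0,0,4,1],[0,0,0,0,0,4,1],[0,0,0,0,0,4,1],[0,0,0,0,0,2.5,1],[0,0,0,0,0,1,1],[0,0,0,0,0,0,1],[0,0,0,0,0,0,1]]'
python3 - <<'E'
from h import *
S=[]
for i in range(5):
    p=env.read_camera("top"); s=env.state(); S.append(np.r_[s["eef_pos"],s["ft_force"]])
print(np.mean(S,0).round(2),np.std(S,0).round(2))
E
```

```text
t: 4.1
eef_pos: [489.4, 85.2, 60.6]
tcp_rot: [3.141, -0.001, 0.333]
ft_force: [1.0, 0.2, 0.6]
opening: 0.004
grip_force: 0.0
[ 4.893e+02  8.536e+01  6.038e+01 -1.100e-01 -1.300e-01 -6.000e-02] [0.11 0.06 0.16 0.42 0.64 0.49]
```

```bash
python3 -m inch '[[0,0,0,0.06,-0.17,0.4,1],[0,0,0,0,0,0.3,1],[0,0,0,0,0,0.2,1],[0,0,0,0,0,0.2,1],[0,0,0,0,0,0,1]]'
cat >> h.py <<'E'
def avg(n=5):
    S=[]
    for i in range(n):
        env.read_camera("top"); s=env.state(); S.append(np.r_[s["eef_pos"],s["ft_force"],s["tcp_rot"]])
    return np.mean(S,0)
E
python3 -c "
from h import *
print(avg().round(2))"
```

```text
t: 4.97
eef_pos: [488.9, 87.3, 48.6]
tcp_rot: [-3.142, 0.0, 0.333]
ft_force: [-0.7, 2.0, 4.8]
opening: 0.006
grip_force: 2.1
[ 4.8893e+02  8.7250e+01  4.8700e+01 -1.3800e+00  1.3400e+00  3.9500e+00
  1.8800e+00 -0.0000e+00  3.3000e-01]
```

```bash
python3 - <<'E'
from h import *
y=-0.561; c=np.array([548.1,147.1])-40*np.array([np.cos(y),np.sin(y)])
a=np.radians(np.linspace(-75,75,41))+y; P=c+85*np.c_[np.cos(a),np.sin(a)]
t=0.333; T=np.array([[np.cos(t),np.sin(t)],[np.sin(t),-np.cos(t)]])
Q=((P-P[0])@T.T/10).round(2); D=np.diff(Q,axis=0).round(2)
for i in range(4): print(P[10*i+10].round(1),D[10*i:10*i+10].tolist())
E
```

```text
[543.8  88.7] [[0.46, 0.31], [0.48, 0.29], [0.49, 0.25], [0.52, 0.22], [0.52, 0.18], [0.54, 0.15], [0.54, 0.11], [0.55, 0.08], [0.56, 0.04], [0.55, 0.01]]
[586.2 123.2] [[0.56, -0.03], [0.55, -0.07], [0.55, -0.1], [0.54, -0.14], [0.52, -0.17], [0.52, -0.21], [0.5, -0.24], [0.49, -0.27], [0.46, -0.31], [0.45, -0.33]]
[598.9 176.3] [[0.42, -0.36], [0.4, -0.39], [0.37, -0.42], [0.34, -0.43], [0.31, -0.46], [0.29, -0.48], [0.25, -0.5], [0.22, -0.51], [0.18, -0.53], [0.15, -0.53]]
[576.5 226.2] [[0.11, -0.55], [0.08, -0.55], [0.04, -0.55], [0.01, -0.56], [-0.03, -0.55], [-0.07, -0.55], [-0.1, -0.55], [-0.14, -0.54], [-0.17, -0.53], [-0.21, -0.51]]
```

```bash
python3 -m inch '[[0,0,0,0,0,0.05,1],[0,0,0,0.46,0.31,0,1],[0,0,0,0.48,0.29,0,1],[0,0,0,0.49,0.25,0,1],[0,0,0,0.52,0.22,0,1],[0,0,0,0.52,0.18,0,1],[0,0,0,0.54,0.15,0,1],[0,0,0,0.54,0.11,0,1],[0,0,0,0.55,0.08,0,1],[0,0,0,0.56,0.04,0,1],[0,0,0,0.55,0.01,0,1]]'
python3 -c "
from h import *
print(avg().round(2))"
```

```text
t: 6.6
eef_pos: [544.0, 88.8, 48.1]
tcp_rot: [3.141, -0.0, 0.333]
ft_force: [-2.7, -1.2, 4.3]
opening: 0.006
grip_force: 2.4
[ 5.4451e+02  8.8930e+01  4.8260e+01  7.6000e-01  8.7000e-01  4.6900e+00
  3.1400e+00 -0.0000e+00  3.3000e-01]
```

The fingers are on mark1 with about 4.7 N, on track. I'll carry on to the next dots.

```bash
python3 -m inch '[[0,0,0,0.56,-0.03,0,1],[0,0,0,0.55,-0.07,0,1],[0,0,0,0.55,-0.1,0,1],[0,0,0,0.54,-0.14,0,1],[0,0,0,0.52,-0.17,0,1],[0,0,0,0.52,-0.21,0,1],[0,0,0,0.5,-0.24,0,1],[0,0,0,0.49,-0.27,0,1],[0,0,0,0.46,-0.31,0,1],[0,0,0,0.45,-0.33,0,1]]'
python3 -c "
from h import *
print(avg().round(2))"
```

```text
t: 8.1
eef_pos: [586.3, 123.5, 48.1]
tcp_rot: [3.141, -0.0, 0.333]
ft_force: [-1.6, -2.0, 4.5]
opening: 0.003
grip_force: 2.4
[ 5.8658e+02  1.2382e+02  4.8230e+01  2.5000e-01  1.5300e+00  4.7800e+00
 -6.3000e-01 -0.0000e+00  3.3000e-01]
```

```bash
python3 -m inch '[[0,0,0,0.42,-0.36,0,1],[0,0,0,0.4,-0.39,0,1],[0,0,0,0.37,-0.42,0,1],[0,0,0,0.34,-0.43,0,1],[0,0,0,0.31,-0.46,0,1],[0,0,0,0.29,-0.48,0,1],[0,0,0,0.25,-0.5,0,1],[0,0,0,0.22,-0.51,0,1],[0,0,0,0.18,-0.53,0,1],[0,0,0,0.15,-0.53,0,1]]'
python3 -c "
from h import *
print(avg().round(2))"
```

```text
t: 9.6
eef_pos: [598.7, 176.7, 48.1]
tcp_rot: [3.141, -0.0, 0.333]
ft_force: [-0.3, -2.8, 3.7]
opening: 0.004
grip_force: 2.3
[ 5.9868e+02  1.7708e+02  4.8160e+01  1.6000e-01  2.4100e+00  4.3200e+00
 -1.8800e+00 -0.0000e+00  3.3000e-01]
```

```bash
python3 -m inch '[[0,0,0,0.11,-0.55,0,1],[0,0,0,0.08,-0.55,0,1],[0,0,0,0.04,-0.55,0,1],[0,0,0,0.01,-0.56,0,1],[0,0,0,-0.03,-0.55,0,1],[0,0,0,-0.07,-0.55,0,1],[0,0,0,-0.1,-0.55,0,1],[0,0,0,-0.14,-0.54,0,1],[0,0,0,-0.17,-0.53,0,1],[0,0,0,-0.21,-0.51,0,1],[0,0,0,0,0,0,1],[0,0,0,0,0,0,1]]'
python3 -c "
from h import *
print(avg().round(2))
p=env.read_camera('scene'); c=p['img'][200:400,250:500]; cv2.imwrite('pics/end.png',cv2.resize(c,None,fx=3,fy=3)[:,:,::-1])"
```

```text
t: 11.35
eef_pos: [576.0, 226.7, 48.0]
tcp_rot: [-3.141, 0.0, 0.333]
ft_force: [-0.3, 3.4, 4.3]
opening: 0.005
grip_force: 2.4
[ 5.7611e+02  2.2640e+02  4.8020e+01 -1.5200e+00  3.3300e+00  4.8900e+00
 -3.1400e+00  0.0000e+00  3.3000e-01]
```

View pics/end.png

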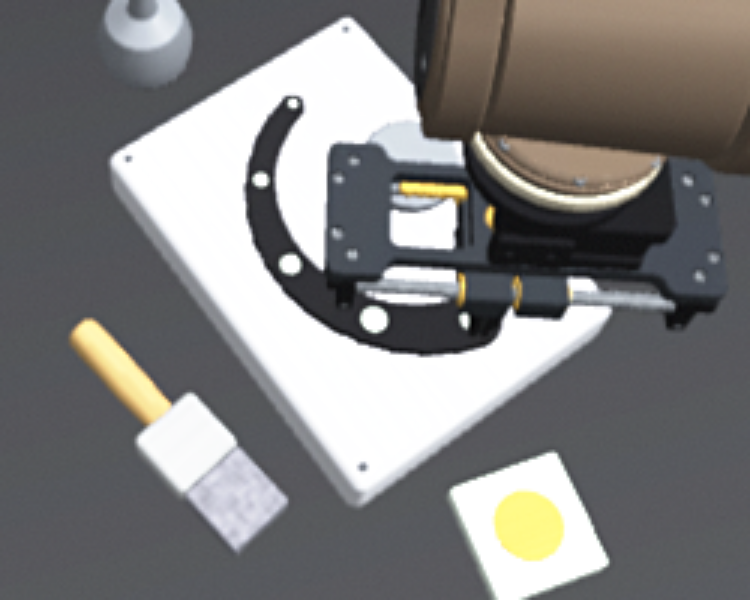

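The fingertips are pressed on the large dot at about (475,325) in the crop, and the other things are where they were.

```bash
python3 -c "
from cell import env
print(env.job_done())"
```

```text
the job is handed in; nothing more can be done
None
```

The fingertips ran the whole bar from the narrow end to the wide end in one unbroken light press (4–5 N at each check), and the job was handed in at about 11.5 s, still pressing on the large dot; the other things look unmoved.

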